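Hook the sole tray out from under the bench shelf

TASK

Two sliding trays are parked under the low bench shelf: pick up the pull hook by its wooden grip, reach its prong under the shelf, drop it into the eye of the tray that holds the shoe soles and pull that tray straight out by about ten centimetres. Then lift the hook out of the eye and stand it upright on the bench with its prong clear of the eye, and let go. Leave the tray of heel blocks where it is.

Things in the scene. Friction and masses are not known exactly. Their poses are not given: they have to be found in the camera images.
- hook_grip (a point): Pull hook, loose, standing on the bench: wooden block grip 100 long (x), 30 wide (y), 64 high; this point is its centre, 32 above the bench. An 8 mm steel rod leaves its +x end 50 above the underside and ends in a prong bent straight down, 180 ahead (+x) of this point, its tip 1 above the underside. x along the rod to the prong, z up. About 0.2 kg.
- eye_soles (a point): Centre of the eye of the tray with a stack of black shoe soles (long, foot-shaped). Flat level ring of 8 mm bar: hole 36 across, 52 outside, 18 to 26 above the bench, nothing under or over it but the shelf. The steel tray (300 x 112, 34 high) begins 45 behind it (+x). x points inwards along the slide, so the tray comes out to -x; z up.
- tray_soles (a joint): How far the sole tray is out, in m: 0 fully in, stop at 0.13; starts at 0 to 0.015. Friction about 3 N; stays where left. The shelf over both trays is a plywood board 360 wide, 150 deep, underside 125 and top 143 above the bench, on four blue posts at its corners 95 sideways from the nearer eye. Its front edge is 65 to -x of the eye at joint 0.
- eye_heels (a point): Centre of the same kind of eye on the other tray, which holds a row of four black heel blocks (short, square). It lies 140 to the left or right of the sole tray's eye; same axes and sizes. To be left alone.
Mind the look-alikes: they are no part of the job. What is shaped like the part that bears hook_grip but purple is not meant.

How it is judged:
By the outcome, as a careful person would: the job done as asked, in the order asked, and still so for the second after the job is handed in, with the robot touching nothing.
It also fails if it takes over 54 s, if anything falls off the work surface, if the arm or the gripper's body presses on something with over 40 N, if the wrist force passes 120 N, or if a joint passes its speed limit or range.

ROBOT

A 6-joint arm with a two-finger parallel gripper is mounted at the origin on the work surface. World frame = base frame: x ahead of the robot, y to its left, z up, the work surface at z = 0. Lengths are in mm, angles in rad, forces in N, time in s.
With the tool pointing down it reaches from about 275 to 750 mm from the base axis. Payload 10.2 kg.
Tool frame: the origin (TCP) lies between the finger pads; the fingertips stand 11 mm ahead of it and the grasp point (between the pads) lies 8 mm behind it (ctrl.nose_length is the distance from the TCP to the fingertips, in mm); x points along the fingers, y is the direction in which the jaws open and shut, and the axes are right-handed (so a half turn about x gives the same grasp; the last joint's range is limited). The gripper opens to 85 mm and grips with 20 to 120 N. Pads are 22 mm wide; open, the fingers measure 114 mm over their backs; the gripper's body (76 mm by 85 mm) begins 54 mm behind the grasp point. The pads swing forward as they close: fully open they stand 13 mm farther back than shut.
Start: joints at [0.963, 0.313, 1.498, -0, 1.331, -0.223], TCP at [197.084, 486.61, 242.294] pointing down, gripper open.
Joint ranges: [-2.94, 2.94], [-0.97, 2.17], [0.19, 2.56], [-1.23, 4.37], [0.02, 3.11], [-2.88, 2.88]. Speed limits (rad/s): [2.39, 2.39, 3.01, 3.14, 3.14, 3.14].

INTERFACE

Orientations are given as a unit quaternion [w, x, y, z].
In Python, from rig import ctrl, capture, ticket gives the robot as it stands.
- The arm moves only by the tool step_arm, never from a script. Its argument "commands" is a list of rows, each a list of 2 entries, a list of its own where there are three numbers: the shift along the world's x, y, z normalised to -1 to 1, where 1 is 0.04 m, then the turn about the world's z normalised to -1 to 1, where 1 is 180 degrees. A call has 1 to 5 rows; each row shifts and turns the commanded pose from where the row before left it; what a row does not reach is not made up. A row lasts 1/10 s, in which the tool goes at most 50 mm and 8.59 degrees, less where a joint would pass 70% of its speed; a pose out of reach is approached as far as the arm can. A call with a number of a shift or a turn outside -1 to 1 is refused whole. A call with a gripper value outside its range is refused whole. "gripper" is the closure, from -1 (fully open) to 1 (shut), so that 0 is half open, set as the call begins (left out, the last holds). The fingers move at their own pace and stop on an object; "force" is the grip in N (left out, the last holds). Time passes only in rows, so rows that do not move let the fingers close. It gives the time, the measured TCP pose, the force and the opening at its end, in the units of the state.
- ctrl.sense(): the state, without advancing time (a new reading comes with each control period).
- capture(name): name is "side" or "top" or "wrist"; returns a dict with "image" (384x512x3 uint8, blue, green, red), "fov_y" (degrees; the focal length in pixels is half the picture's height over the tangent of half this angle, whatever the lens; pixels are square), "cx", "cy" (the principal point, pixels), "origin" and "orientation" of the camera in the world. Camera axes: x right, y down, z forward; pixel columns grow to the right and rows downward; lengths in mm; the calibration is good to about 2 mm. A picture is of the moment at which its call begins. There is no depth.
- ticket.finish_job(): hands the job in, once; it reports no verdict.
The state is a dict: "time_s": time; "joints": joint angles; "dq": joint speeds; "tau": joint torques, N m; "eef_pos": TCP position; "ee_rot": TCP orientation; "force": force on the tool from outside, world axes, zero at the start; "wrist_torque": the same for the moment, N m; "grip_width": opening from 0.0 (shut) to 1.0 (fully open).
Only numpy, scipy, OpenCV 4.12 (cv2) and the standard library are available. Lean on these libraries where they do the work, as an engineer would, in place of code of your own. Each camera call takes 0.05 s, during which the arm holds its last target.

## Working session

There is one attempt and no reset: what is moved stays moved. The work goes in short steps, Python scripts to look and compute and a tool call to move; the robot and the scene stay as the last step left them, time stands still between calls to the robot, and variables do not carry over. Pictures are saved under pics/ and viewed, and the job is handed in when it is done.

Besides the shell and the picture viewer there is one more tool, called by a JSON object that holds its "api" and its "payload", one argument or row to a line. step_arm: Moves the arm, as the interface text tells. Its arguments: {"type":"object","properties":{"commands":{"type":"array","items":{"type":"array"}},"gripper":{"type":"number"},"force":{"type":"number"}},"required":["commands"]}

```bash
mkdir -p pics; ls
cat > h.py <<'E'
import numpy as np, cv2, json
from scipy.spatial.transform import Rotation as R
from rig import ctrl, capture, ticket
def snap(cam,name):
    c=capture(cam); cv2.imwrite(f'pics/{name}.png',c['image'])
    np.save(f'pics/{name}.npy',c,allow_pickle=True); return c
def load(name): return np.load(f'pics/{name}.npy',allow_pickle=True).item()
def ray(c,u,v):
    f=c['image'].shape[0]/2/np.tan(np.radians(c['fov_y'])/2)
    d=np.array([(u-c['cx'])/f,(v-c['cy'])/f,1.])
    o=np.array(c['orientation'],float)
    M=R.from_quat(o[[1,2,3,0]]).as_matrix() if o.size==4 else o.reshape(3,3)
    return np.array(c['origin'],float),M@d/np.linalg.norm(d)
def plane(c,u,v,z):
    o,d=ray(c,u,v); return o+d*(z-o[2])/d[2]
def tri(c1,p1,c2,p2):
    o1,d1=ray(c1,*p1);o2,d2=ray(c2,*p2)
    s=np.linalg.lstsq(np.c_[d1,-d2],o2-o1,rcond=None)[0]
    a=o1+s[0]*d1;b=o2+s[1]*d2
    return (a+b)/2,np.linalg.norm(a-b)
E
python3 - <<'E'
from h import *
for n in ('top','side','wrist'):
    c=snap(n,n+'0'); print(n,c['fov_y'],c['cx'],c['cy'],c['origin'],c['orientation'])
print(ctrl.sense())
E
```

```text
pics
top 50.96066259356713 254.45631137972762 192.75428527238807 [ 220.459087   -194.98262356 1202.44293702] [-0.07945817  0.71870552 -0.68672143  0.07458179]
side 56.11619913923616 249.94484564872877 190.84668323066472 [676.9108512  281.40501782 727.08573366] [-0.07439797  0.18910029  0.92585652 -0.31858395]
wrist 63.73021830558704 260.8190877098256 191.50192990025184 [134.87216615 512.26296159 374.5064568 ] [0.11183452 0.8214698  0.55417503 0.07463535]
{'time_s': 0.15, 'joints': array([ 9.62603996e-01,  3.13314156e-01,  1.49826208e+00, -1.42624824e-05,
        1.33101165e+00, -2.23397162e-01]), 'dq': array([-0.00209796, -0.00097645, -0.00339089, -0.00030062,  0.00120092,
       -0.00095348]), 'tau': array([ 8.54042755e-04, -4.12366712e+01, -2.59797102e+01, -1.49558268e-04,
        3.18127844e-03, -4.43722320e-05]), 'eef_pos': array([196.97204318, 486.44632504, 241.87046236]), 'ee_rot': array([ 0.69392218,  0.1348828 ,  0.69419747, -0.13553053]), 'force': array([-0.27962223,  0.47274295, -1.20692111]), 'wrist_torque': array([ 0.02325941,  0.04494791, -0.01445294]), 'grip_width': 0.9971175260858661}
```

View pics/top0.png

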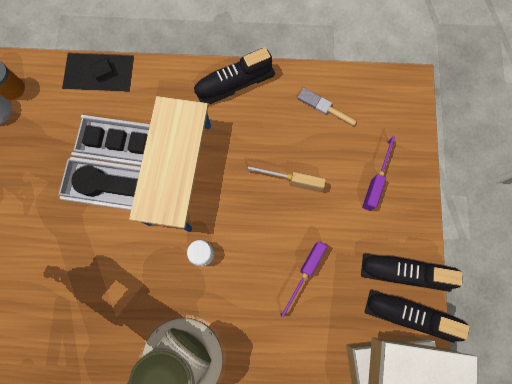

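View pics/side0.png

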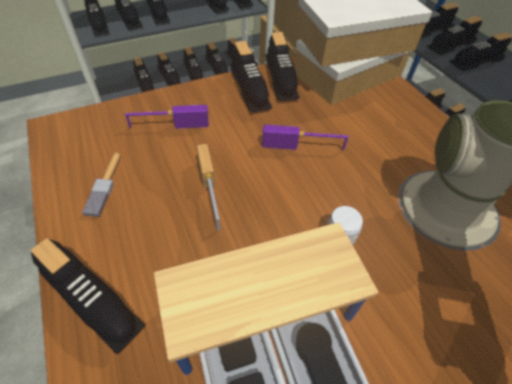

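View pics/wrist0.png

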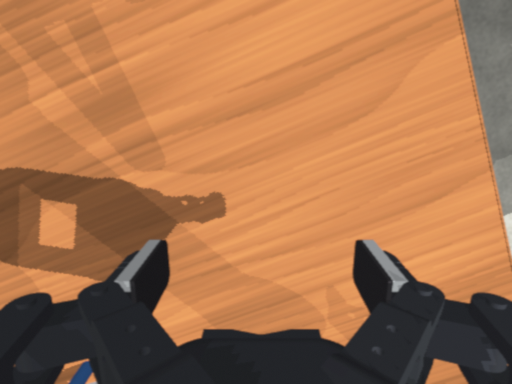

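Run:
```python
from h import *
t=load('top0')['image'];s=load('side0')['image']
cv2.imwrite('pics/ctop.png',cv2.resize(t[85:235,50:220],None,fx=4.5,fy=4,interpolation=2)[:600,:])
cv2.imwrite('pics/chook.png',cv2.resize(t[140:220,230:350],None,fx=6,fy=6,interpolation=2))
cv2.imwrite('pics/chooks.png',cv2.resize(s[130:240,150:270],None,fx=5,fy=5,interpolation=2))
cv2.imwrite('pics/csh.png',cv2.resize(s[214:384,140:400],None,fx=3,fy=3,interpolation=2))
c=load('top0')
for p in [(0,0),(511,0),(0,383),(511,383)]: print(plane(c,*p,0).round())
```

```text
[1123.  721.    0.]
[ 1200. -1025.     0.]
[-84. 499.   0.]
[ -19. -913.    0.]
```

View pics/ctop.png

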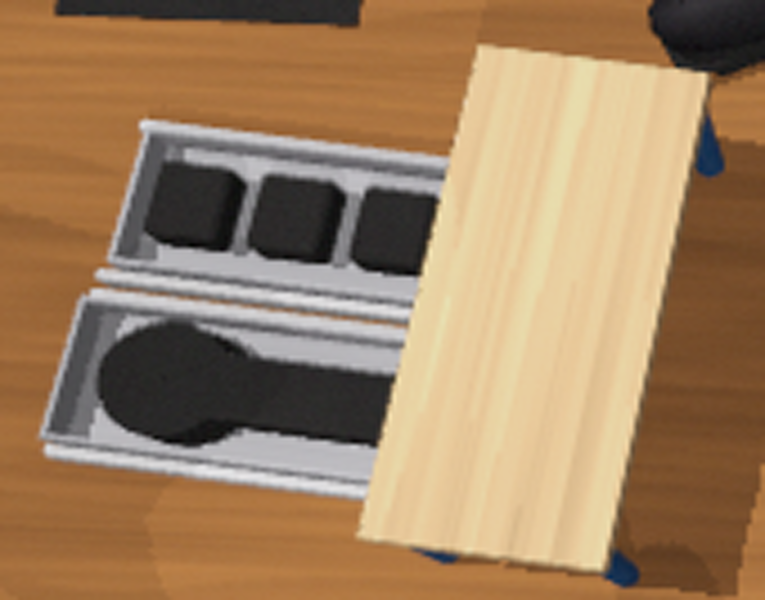

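View pics/chook.png

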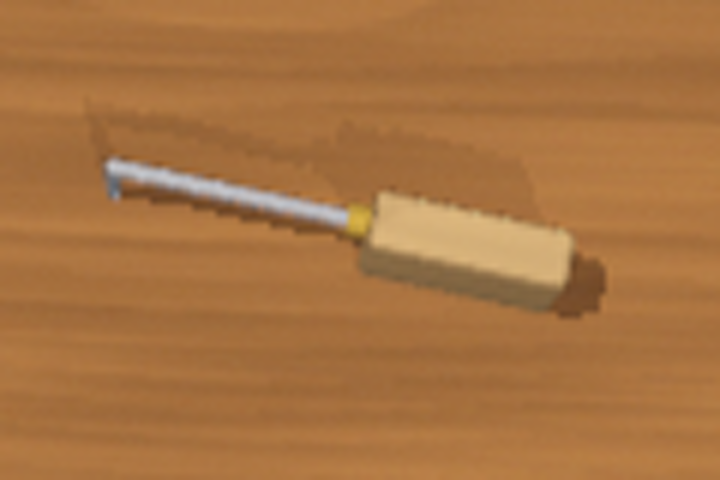

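View pics/chooks.png

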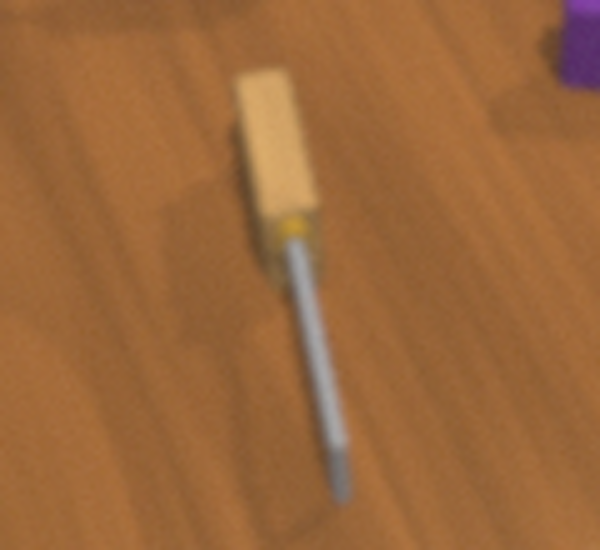

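View pics/csh.png

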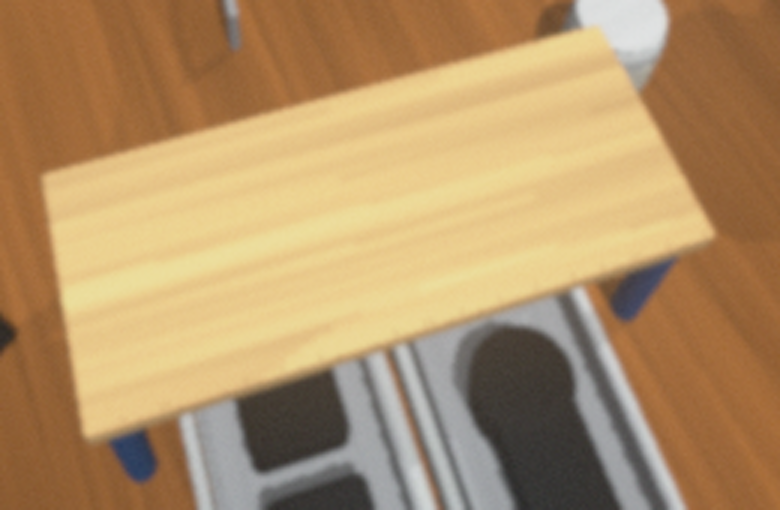

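Run:
```python
from h import *
T=load('top0');S=load('side0')
def inv(p,o,sx,sy): return ((p[0]+.5)/sx-.5+o[0],(p[1]+.5)/sy-.5+o[1])
ct=lambda *p:inv(p,(50,85),4.5,4); ch=lambda *p:inv(p,(230,140),6,6)
cs=lambda *p:inv(p,(150,130),5,5); csh=lambda *p:inv(p,(140,214),3,3)
# shelf corners: BL back-left(far x), etc
prs={'front_farx':(ct(708,72),csh(43,176)),'front_nearx':(ct(606,572),csh(602,28)),'back_nearx':(ct(358,537),csh(714,236)),'back_farx':(ct(478,45),csh(88,440)),
'hk_front_far':(ch(378,192),cs(264,214)),'hk_front_near':(ch(368,247),cs(318,206)),'hk_back_far':(ch(573,237),cs(237,77)),'hk_back_near':(ch(555,287),cs(287,69)),
'rod_elbow':(ch(112,162),cs(340,446)),'tip':(ch(115,199),cs(342,500))}
P={}
for k,(a,b) in prs.items():
    p,e=tri(T,a,S,b); P[k]=p; print(k,p.round(1),round(e,1))
m=lambda *k:np.mean([P[i] for i in k],0)
fr=m('front_farx','front_nearx');bk=m('back_farx','back_nearx')
d=bk-fr;print('shelf dir',d.round(1),np.linalg.norm(d),np.degrees(np.arctan2(d[1],d[0])), 'edge',np.linalg.norm(P['front_farx']-P['front_nearx']))
e=P['front_nearx']-P['front_farx']; print('edge perp ang',np.degrees(np.arctan2(e[1],e[0]))-90, [np.degrees(np.arctan2(*(P['back_nearx']-P['back_farx'])[[1,0]]))-90])
hf=m('hk_front_far','hk_front_near');hb=m('hk_back_far','hk_back_near');d=hf-hb
print('hook c',((hf+hb)/2).round(1),np.linalg.norm(d),np.degrees(np.arctan2(d[1],d[0])))
d=P['rod_elbow']-(hf+hb)/2;print('elbow rel',d,np.degrees(np.arctan2(d[1],d[0])))
# tray soles corners rim z=34
for k,p in {'s_back_far':(90,292),'s_back_near':(42,440),'s_near_backcorner':(48,455),'s_near_front':(365,494),'s_far_front':(400,330),'h_back_far':(145,124),'h_back_near':(97,274)}.items():
    print(k,plane(T,*ct(*p),34).round(1))
```

```text
front_farx [711.2 -35.5 141.6] 0.0
front_nearx [352.5   0.6 137.3] 2.2
back_nearx [369.8 148.2 139.3] 0.3
back_farx [726.4 112.6 138.9] 0.7
hk_front_far [ 542.3 -290.4   62.4] 1.4
hk_front_near [ 515.3 -286.7   60.3] 2.4
hk_back_far [ 524.4 -386.    61.5] 1.9
hk_back_near [ 498.8 -377.4   65.2] 3.6
rod_elbow [ 554.  -158.4   49.2] 2.0
tip [ 552.  -161.    -3.1] 4.0
shelf dir [ 16.2 147.8  -0.4] 148.66828163161543 83.73523129114704 edge 360.6276413906358
edge perp ang 84.25002386073945 [np.float64(84.29831772251785)]
hook c [ 520.2 -335.1   62.4] 94.76757751230684 79.51277495918167
elbow rel [ 33.83110598 176.6580623  -13.20229856] 79.15876648405519
s_back_far [563. 384.  34.]
s_back_near [447.4 399.   34. ]
s_near_backcorner [436.3 393.4  34. ]
s_near_front [416.5 181.3  34. ]
s_far_front [542.6 172.   34. ]
h_back_far [700.2 365.8  34. ]
h_back_near [577.4 381.3  34. ]
```

Run:
```python
from h import *
s=ctrl.sense();q=s['ee_rot'];M=R.from_quat(q[[1,2,3,0]]).as_matrix();print(M.round(3))
print('yaw of tool y',np.degrees(np.arctan2(M[1,1],M[0,1])))
T=load('top0');S=load('side0')
o=np.array(load('wrist0')['origin'])-s['eef_pos'];print('cam off in tool',M.T@o, 'cam fwd in tool',M.T@ray(load('wrist0'),260.8,191.5)[1])
for n,c,lo,hi in(('T',T,0,0),('S',S,0,0)):
    h=cv2.cvtColor(c['image'],cv2.COLOR_BGR2HSV);m=cv2.inRange(h,(130,90,50),(160,255,255))
    k,l,st,ce=cv2.connectedComponentsWithStats(m)
    for i in range(1,k):
        if st[i,4]>60:
            x,y,w,hh=st[i,:4]; pts=np.argwhere(l==i)[:,::-1]
            print(n,st[i],[plane(c,*p,40)[:2].round() for p in (pts[pts[:,1].argmin()],pts[pts[:,1].argmax()],pts[pts[:,0].argmin()],pts[pts[:,0].argmax()])] )
print(plane(T,200,245,60),s['joints'])
```

```text
[[-0.001  0.375  0.927]
 [-0.001  0.927 -0.375]
 [-1.    -0.001 -0.   ]]
yaw of tool y 67.95306109822556
cam off in tool [-132.62261165    0.48952112  -67.27706679] cam fwd in tool [ 9.63792266e-01 -1.96918947e-04  2.66654139e-01]
T [381 136  14  36 107] [array([ 674., -595.]), array([ 562., -559.]), array([ 565., -556.]), array([ 674., -598.])]
T [363 174  23  37 474] [array([ 552., -544.]), array([ 442., -518.]), array([ 459., -501.]), array([ 544., -567.])]
T [301 241  26  35 422] [array([ 344., -373.]), array([ 247., -343.]), array([ 263., -323.]), array([ 334., -393.])]
T [281 278  23  39 125] [array([ 238., -326.]), array([ 132., -270.]), array([ 138., -270.]), array([ 238., -329.])]
S [172 105  36  23 742] [array([ 487., -576.]), array([ 552., -499.]), array([ 541., -579.]), array([ 446., -540.])]
S [126 112  42  14 131] [array([ 628., -599.]), array([ 671., -557.]), array([ 669., -611.]), array([ 558., -571.])]
S [262 125  38  24 788] [array([ 320., -412.]), array([ 304., -307.]), array([ 354., -352.]), array([ 236., -360.])]
S [304 133  44  16 141] [array([ 228., -339.]), array([ 161., -248.]), array([ 232., -336.]), array([ 125., -284.])]
[315.68335984 -34.472792    60.        ] [ 9.62603996e-01  3.13314156e-01  1.49826208e+00 -1.42624824e-05
  1.33101165e+00 -2.23397162e-01]
```

{"api": "step_arm", "payload": {
  "commands": [
    [[0.385,-0.978,0],-0.0208],
    [[0.385,-0.978,0],-0.0208],
    [[0.385,-0.978,0],-0.0208],
    [[0.385,-0.978,0],-0.0208],
    [[0.385,-0.978,0],-0.0208]
  ],
  "gripper": -1
}}

```text
time_s: 0.65
eef_pos: [274.2, 289.5, 242.2]
ee_rot: [0.663, 0.247, 0.663, -0.247]
force: [0.5, 0.5, 0.1]
grip_width: 1.001
```

{"api": "step_arm", "payload": {
  "commands": [
    [[0.385,-0.978,0],-0.0208],
    [[0.385,-0.978,0],-0.0208],
    [[0.385,-0.978,0],-0.0208],
    [[0.385,-0.978,0],-0.0208],
    [[0.385,-0.978,0],-0.0208]
  ]
}}

```text
time_s: 1.15
eef_pos: [351.2, 93.8, 242.4]
ee_rot: [0.614, 0.352, 0.613, -0.352]
force: [-0.0, -0.0, 0.4]
grip_width: 1.001
```

{"api": "step_arm", "payload": {
  "commands": [
    [[0.385,-0.978,0],-0.0208],
    [[0.385,-0.978,0],-0.0208],
    [[0.385,-0.978,0],-0.0208],
    [[0.385,-0.978,0],-0.0208],
    [[0.385,-0.978,0],-0.0208]
  ]
}}

```text
time_s: 1.65
eef_pos: [428.3, -102.0, 242.2]
ee_rot: [0.548, 0.447, 0.548, -0.447]
force: [0.9, 0.7, 0.3]
grip_width: 1.003
```

{"api": "step_arm", "payload": {
  "commands": [
    [[0.385,-0.978,0],-0.0208],
    [[0.385,-0.978,0],-0.0208],
    [[0.385,-0.978,0],-0.0208],
    [[0.385,-0.978,0],-0.0208],
    [[0.385,-0.978,0],-0.0208]
  ]
}}

```text
time_s: 2.15
eef_pos: [505.4, -297.4, 242.0]
ee_rot: [-0.468, -0.53, -0.468, 0.53]
force: [0.8, -0.7, 0.5]
grip_width: 1.003
```

{"api": "step_arm", "payload": {
  "commands": [
    [[0.385,-0.978,0],-0.0208],
    [[0,0,0],0],
    [[0,0,0],0]
  ]
}}

```text
time_s: 2.45
eef_pos: [520.3, -335.1, 241.3]
ee_rot: [-0.451, -0.544, -0.452, 0.544]
force: [0.1, 0.3, 0.1]
grip_width: 1.001
```

Look with the wrist camera from here.

Run:
```python
from h import *
snap('wrist','w1')
s=ctrl.sense();q=s['ee_rot'];M=R.from_quat(q[[1,2,3,0]]).as_matrix()
print('yaw y',np.degrees(np.arctan2(M[1,1],M[0,1])),s['eef_pos'])
```

```text
yaw y -10.641504241816873 [ 520.30721257 -334.41223462  241.89347223]
```

View pics/w1.png

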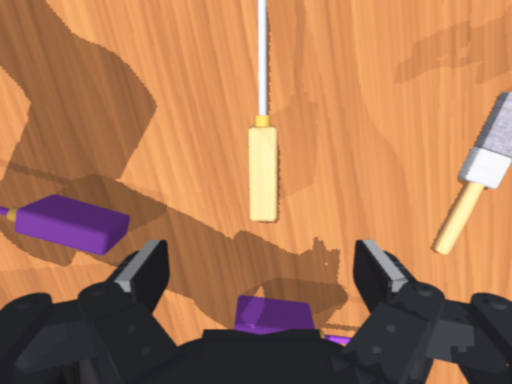

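Run:
```python
from h import *
c=load('w1')
h=cv2.cvtColor(c['image'],cv2.COLOR_BGR2HSV)
m=cv2.inRange(c['image'],(110,180,200),(200,255,255)); m[:,:230]=0;m[:,300:]=0;m[:118]=0;m[230:]=0
k,l,st,ce=cv2.connectedComponentsWithStats(m);i=st[1:,4].argmax()+1
r=cv2.minAreaRect(np.argwhere(l==i)[:,::-1].astype(np.float32));print(r,st[i])
b=cv2.boxPoints(r);P=np.array([plane(c,*p,64) for p in b]);print(P.round(1),P.mean(0))
for a in range(4):
    d=P[(a+1)%4]-P[a];print(np.linalg.norm(d).round(1),np.degrees(np.arctan2(d[1],d[0])).round(1))
for p in((263,114),(262,2)):print(plane(c,*p,54))
```

```text
((262.0, 169.0), (102.0, 28.0), 90.0) [ 248  118   29  103 2593]
[[ 518.6 -277.1   64. ]
 [ 545.5 -282.1   64. ]
 [ 527.2 -386.6   64. ]
 [ 497.8 -381.1   64. ]] [ 522.27070018 -331.7281758    64.        ]
27.4 -10.6
106.1 -99.9
29.9 169.4
106.1 78.7
[ 533.68545925 -276.27618587   54.        ]
[ 551.05689019 -177.89310259   54.        ]
```

{"api": "step_arm", "payload": {
  "commands": [
    [[0.03,0,-0.85],0.002],
    [[0,0,-0.85],0],
    [[0,0,-0.85],0],
    [[0,0,-0.85],0],
    [[0,0,-0.85],0]
  ]
}}

```text
time_s: 3.0
eef_pos: [521.7, -333.6, 71.9]
ee_rot: [0.454, 0.543, 0.453, -0.542]
force: [0.3, 0.7, 0.7]
grip_width: 1.0
```

{"api": "step_arm", "payload": {
  "commands": [
    [[0,0,-0.5],0],
    [[0,0,-0.5],0],
    [[0,0,0],0]
  ]
}}

```text
time_s: 3.3
eef_pos: [520.7, -332.9, 30.4]
ee_rot: [-0.452, -0.542, -0.455, 0.543]
force: [-0.6, 0.5, 0.1]
grip_width: 1.003
```

{"api": "step_arm", "payload": {
  "commands": [
    [[0,0,0],0],
    [[0,0,0],0],
    [[0,0,0],0],
    [[0,0,0],0],
    [[0,0,0],0]
  ],
  "gripper": 1,
  "force": 60
}}

```text
time_s: 3.8
eef_pos: [522.1, -335.2, 33.3]
ee_rot: [0.454, 0.543, 0.453, -0.543]
force: [-0.4, 0.9, 5.7]
grip_width: 0.345
```

{"api": "step_arm", "payload": {
  "commands": [
    [[0,0,0],0],
    [[0,0,0],0],
    [[0,0,0],0],
    [[0,0,0],0],
    [[0,0,0],0]
  ]
}}

```text
time_s: 4.3
eef_pos: [522.1, -335.2, 33.3]
ee_rot: [0.454, 0.543, 0.453, -0.543]
force: [0.8, 1.1, 6.7]
grip_width: 0.347
```

{"api": "step_arm", "payload": {
  "commands": [
    [[0,0,0.2],0],
    [[0,0,0.3],0],
    [[0,0,0.3],0],
    [[0,0,0.2],0],
    [[0,0,0],0]
  ]
}}

```text
time_s: 4.8
eef_pos: [522.2, -335.4, 74.0]
ee_rot: [0.454, 0.543, 0.452, -0.543]
force: [0.5, -1.0, -1.4]
grip_width: 0.344
```

Run:
```python
from h import *
snap('wrist','w2');a=snap('top','t2')['image'];b=snap('side','s2')['image']
cv2.imwrite('pics/c2.png',np.hstack([cv2.resize(a[100:260,220:380],None,fx=2.5,fy=2.5),cv2.resize(b[100:260,130:290],None,fx=2.5,fy=2.5)]))
print(ctrl.sense()['force'])
```

```text
[-0.04900737 -0.31129529 -2.4709662 ]
```

View pics/c2.png

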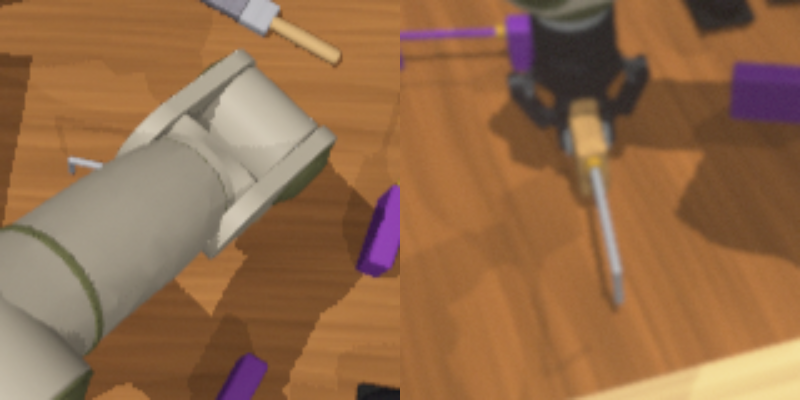

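View pics/w2.png

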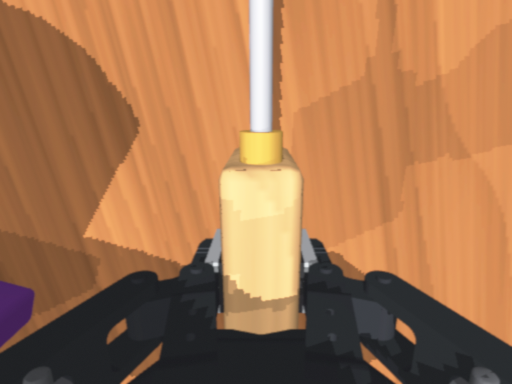

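Run:
```python
from h import *
T=load('t2');S=load('s2');s=ctrl.sense()['eef_pos']
for n,a,b in(('elbow',(248,164.2),(216.8,208)),('tip',(249,168.8),(217.6,222))):
    p,e=tri(T,a,S,b);d=p-s;print(n,p.round(1),round(e,1),'rel tcp',d.round(1),np.hypot(*d[:2]),np.degrees(np.arctan2(d[1],d[0])))
```

```text
elbow [ 551.5 -159.5   87.4] 1.5 rel tcp [ 30.1 175.2  15.5] 177.79342686025703 80.26740478040072
tip [ 553.1 -161.    31.4] 0.1 rel tcp [ 31.7 173.8 -40.5] 176.61284036508647 79.672760684716
```

{"api": "step_arm", "payload": {
  "commands": [
    [[-0.4,0.53,0],0.005],
    [[-0.4,0.53,0],0.005],
    [[-0.4,0.53,0],0.005],
    [[-0.4,0.53,0],0.005],
    [[-0.4,0.53,0],0.005]
  ]
}}

```text
time_s: 5.45
eef_pos: [440.8, -227.9, 71.9]
ee_rot: [-0.474, -0.525, -0.474, 0.525]
force: [-0.4, -0.1, -1.6]
grip_width: 0.342
```

{"api": "step_arm", "payload": {
  "commands": [
    [[0,0,0],0],
    [[0,0,0],0]
  ]
}}

```text
time_s: 5.65
eef_pos: [441.8, -229.0, 72.3]
ee_rot: [0.474, 0.525, 0.474, -0.525]
force: [0.3, -0.6, -1.8]
grip_width: 0.347
```

Run:
```python
from h import *
snap('wrist','w3');a=snap('top','t3')['image'];b=snap('side','s3')['image']
cv2.imwrite('pics/c3.png',np.hstack([cv2.resize(a[80:280,120:320],None,fx=2,fy=2),cv2.resize(b[150:350,130:330],None,fx=2,fy=2)]))
s=ctrl.sense();q=s['ee_rot'];M=R.from_quat(q[[1,2,3,0]]).as_matrix();print(s['eef_pos'],np.degrees(np.arctan2(M[1,1],M[0,1])))
```

```text
[ 442.09927191 -229.56414438   72.20830969] -5.836071897199422
```

View pics/c3.png

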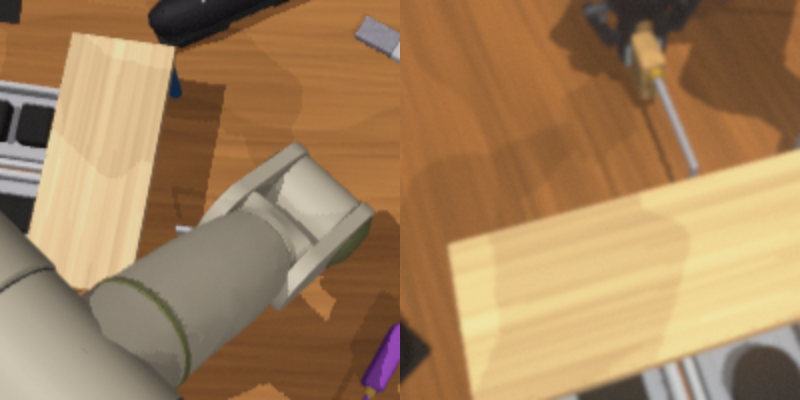

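View pics/w3.png

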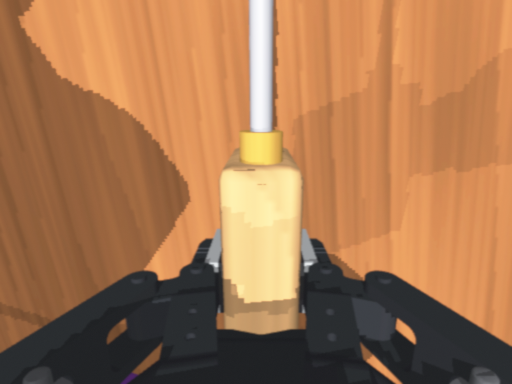

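Run:
```python
from h import *
T=load('t3');S=load('s3');s=ctrl.sense()['eef_pos']
p,e=tri(T,(209,194),S,(277.5,232));print(p,e,p-s,np.degrees(np.arctan2(*(p-s)[[1,0]])), plane(T,209,194,92))
```

```text
[457.72463446 -53.2070884   89.06462074] 0.0742893242519422 [ 15.62536255 176.35705598  16.85631105] 84.9367738504307 [457.12779808 -53.60448761  92.        ]
```

{"api": "step_arm", "payload": {
  "commands": [
    [[0.064,0.5,0],0],
    [[0.064,0.5,0],0],
    [[0.064,0.5,0],0],
    [[0.064,0.5,0],0],
    [[0.064,0.5,0],0]
  ]
}}

```text
time_s: 6.3
eef_pos: [454.9, -128.6, 72.2]
ee_rot: [0.474, 0.525, 0.474, -0.525]
force: [0.6, -0.5, -2.5]
grip_width: 0.34
```

{"api": "step_arm", "payload": {
  "commands": [
    [[0,0,0],0],
    [[0,0,0],0]
  ]
}}

```text
time_s: 6.5
eef_pos: [454.9, -129.3, 72.2]
ee_rot: [-0.474, -0.525, -0.474, 0.525]
force: [0.3, -0.0, -2.7]
grip_width: 0.344
```

Run:
```python
from h import *
snap('wrist','w4');a=snap('top','t4')['image'];b=snap('side','s4')['image']
cv2.imwrite('pics/c4.png',np.hstack([cv2.resize(a[80:280,120:320],None,fx=2,fy=2),cv2.resize(b[150:350,130:330],None,fx=2,fy=2)]))
print(ctrl.sense()['force'])
```

```text
[ 0.47463267 -1.12447084 -2.41654622]
```

View pics/c4.png

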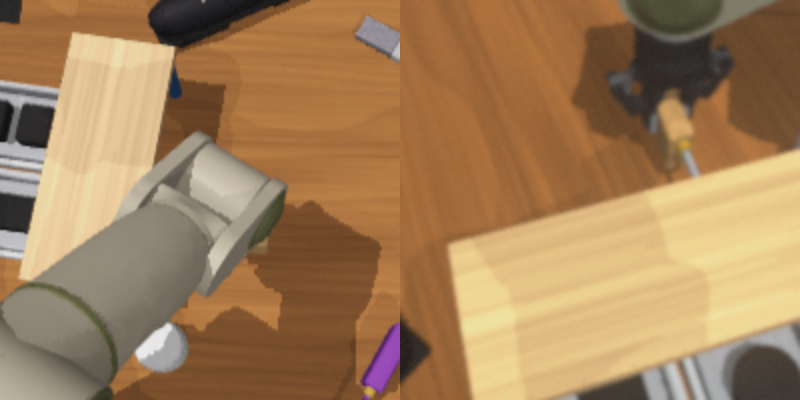

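View pics/w4.png

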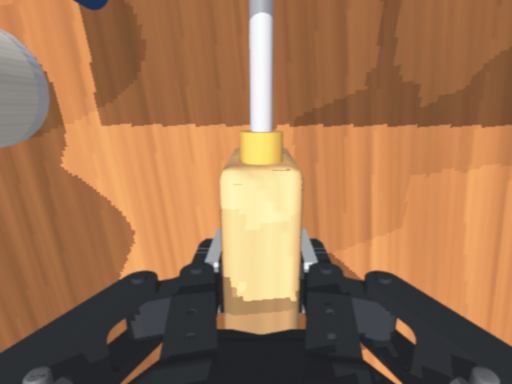

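{"api": "step_arm", "payload": {
  "commands": [
    [[-0.05,0,-0.15],0],
    [[0,0,-0.15],0],
    [[0,0,-0.1],0],
    [[0,0,-0.1],0],
    [[0,0,0],0]
  ]
}}

```text
time_s: 7.15
eef_pos: [452.2, -128.8, 51.7]
ee_rot: [-0.474, -0.525, -0.474, 0.525]
force: [0.4, -0.1, -2.3]
grip_width: 0.346
```

{"api": "step_arm", "payload": {
  "commands": [
    [[0,0,-0.1],0],
    [[0,0,-0.1],0],
    [[0,0,-0.1],0],
    [[0,0,-0.06],0],
    [[0,0,0],0]
  ]
}}

```text
time_s: 7.65
eef_pos: [452.3, -128.8, 37.5]
ee_rot: [-0.474, -0.525, -0.474, 0.525]
force: [0.3, -0.9, -2.5]
grip_width: 0.34
```

{"api": "step_arm", "payload": {
  "commands": [
    [[-0.01,-0.1,0],0],
    [[-0.01,-0.1,0],0],
    [[-0.01,-0.1,0],0],
    [[-0.01,-0.1,0],0],
    [[-0.01,-0.1,0],0]
  ]
}}

```text
time_s: 8.15
eef_pos: [450.4, -149.1, 37.9]
ee_rot: [0.474, 0.525, 0.474, -0.525]
force: [0.9, 3.4, -2.0]
grip_width: 0.347
```

{"api": "step_arm", "payload": {
  "commands": [
    [[-0.01,-0.1,0],0],
    [[-0.01,-0.1,0],0],
    [[0,0,0],0]
  ]
}}

```text
time_s: 8.45
eef_pos: [449.6, -157.5, 37.9]
ee_rot: [-0.474, -0.525, -0.474, 0.525]
force: [-0.1, -0.4, -1.7]
grip_width: 0.347
```

Run:
```python
from h import *
for i in range(4):print(ctrl.sense()['force'].round(2), ctrl.sense()['wrist_torque'].round(3)); snap('top','t5')
a=load('t5')['image'];b=snap('side','s5')['image'];b0=load('s4')['image'];
cv2.imwrite('pics/c5.png',np.hstack([cv2.resize(b0[290:384,190:380],None,fx=2,fy=3),cv2.resize(b[290:384,190:380],None,fx=2,fy=3)]))
```

```text
[-0.15 -0.43 -1.68] [0.096 0.016 0.048]
[-0.51 -0.43 -1.39] [-0.027  0.014 -0.045]
[-0.03  0.7  -2.22] [-0.021  0.041  0.029]
[-0.19 -0.75 -1.86] [-0.096  0.082  0.001]
```

View pics/c5.png

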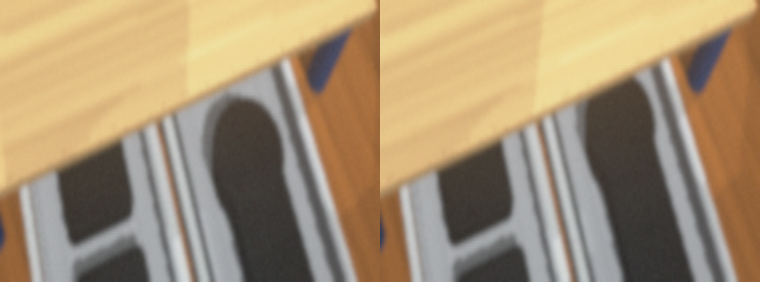

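Run:
```python
from h import *
a=load('top0')['image'];b=load('t5')['image']
f=lambda i:cv2.resize(i[100:220,50:150],None,fx=4,fy=4,interpolation=2)
cv2.imwrite('pics/c6.png',np.hstack([f(a),f(b)]))
```

```text
(no output)
```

View pics/c6.png

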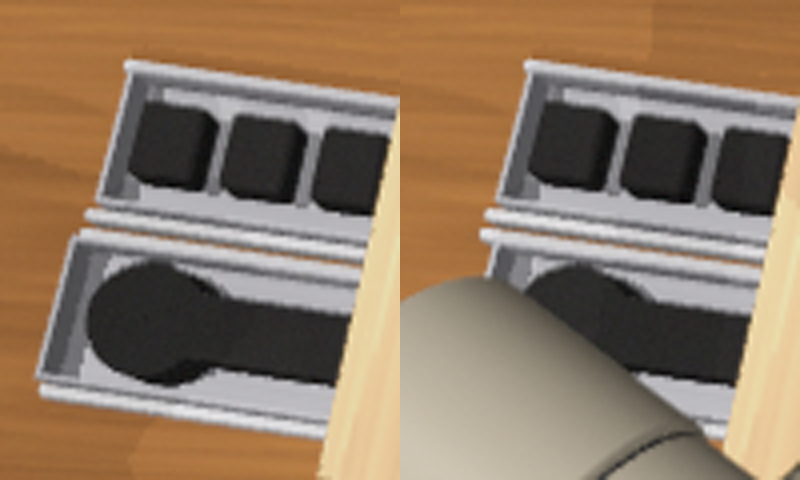

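{"api": "step_arm", "payload": {
  "commands": [
    [[-0.02,-0.2,0],0],
    [[-0.035,-0.35,0],0],
    [[-0.04,-0.4,0],0],
    [[-0.04,-0.4,0],0],
    [[-0.02,-0.2,0],0]
  ]
}}

```text
time_s: 9.2
eef_pos: [443.1, -220.6, 37.8]
ee_rot: [-0.474, -0.525, -0.474, 0.525]
force: [0.2, 3.5, -2.7]
grip_width: 0.342
```

{"api": "step_arm", "payload": {
  "commands": [
    [[-0.02,-0.2,0],0],
    [[0,0,0],0],
    [[0,0,0],0]
  ]
}}

```text
time_s: 9.5
eef_pos: [442.8, -227.3, 38.0]
ee_rot: [-0.474, -0.525, -0.474, 0.525]
force: [1.2, -0.9, -2.3]
grip_width: 0.342
```

Run:
```python
from h import *
snap('wrist','w7');a0=load('top0')['image'];a=snap('top','t7')['image'];b=snap('side','s7')['image']
f=lambda i:cv2.resize(i[100:220,50:250],None,fx=4,fy=4,interpolation=2)
cv2.imwrite('pics/c7.png',f(a))
print(ctrl.sense()['eef_pos'])
```

```text
[ 442.81714592 -226.79447344   38.02697113]
```

View pics/c7.png

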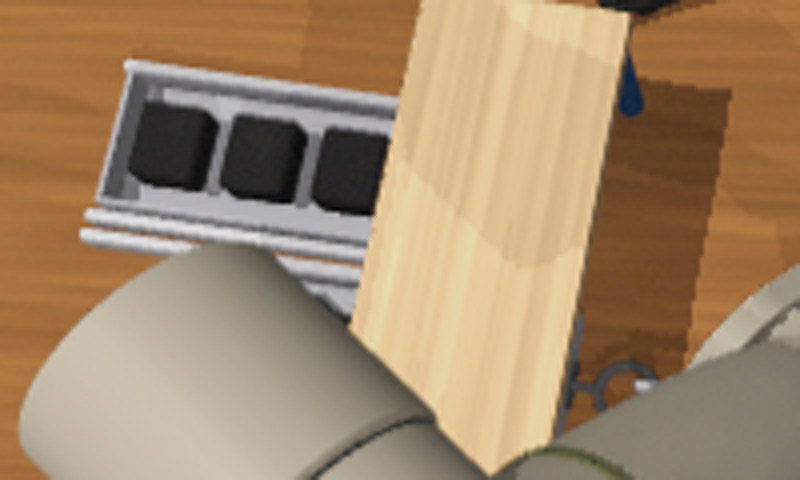

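View pics/s7.png

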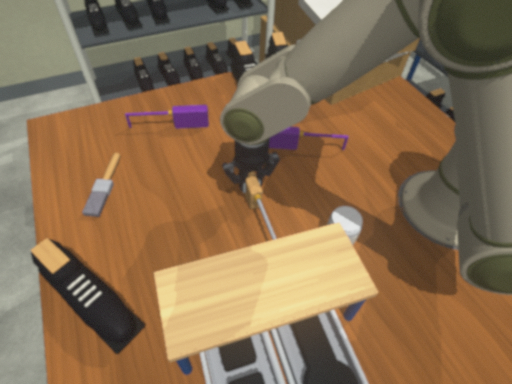

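View pics/w7.png

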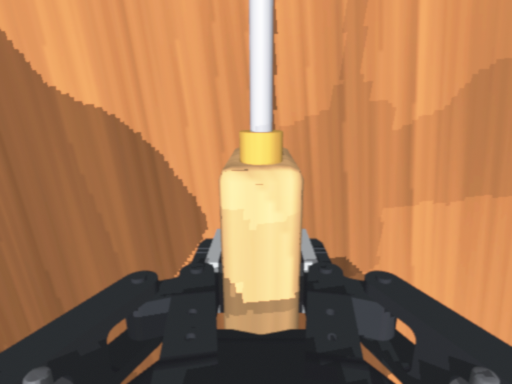

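Run:
```python
from h import *
T=load('t7');u=np.array([0.101,0.995]);F=np.array([531.9,-17.5])
g=lambda x,y:((x+.5)/4-.5+50,(y+.5)/4-.5+100)
for n,p,z in(('ring left',(596,392),24),('ring top',(627,361),26),('centre guess',(629,395),22)):
    q=plane(T,*g(*p),z)[:2];print(n,q.round(1),'u-coord from edge',((q-F)@u).round(1))
cv2.imwrite('pics/c8.png',cv2.resize(T['image'][180:215,180:230],None,fx=14,fy=14,interpolation=2))
```

```text
ring left [459.1 -14.7] u-coord from edge -4.6
ring top [483.5 -36.5] u-coord from edge -23.8
centre guess [458.4 -39.3] u-coord from edge -29.1
```

View pics/c8.png

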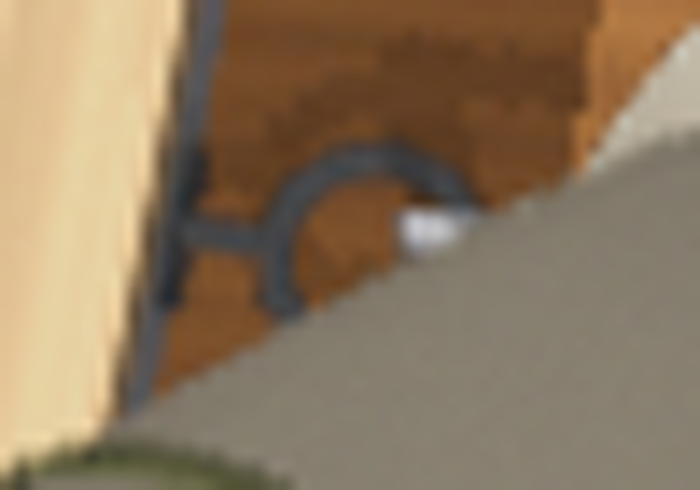

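{"api": "step_arm", "payload": {
  "commands": [
    [[-0.01,-0.1,0],0],
    [[-0.01,-0.1,0],0],
    [[-0.005,-0.05,0],0],
    [[0,0,0],0],
    [[0,0,0],0]
  ]
}}

```text
time_s: 10.15
eef_pos: [441.7, -237.1, 37.9]
ee_rot: [-0.474, -0.525, -0.474, 0.525]
force: [0.6, -0.2, -1.5]
grip_width: 0.341
```

{"api": "step_arm", "payload": {
  "commands": [
    [[0.01,0.1,0],0],
    [[0.01,0.1,0],0],
    [[0.01,0.1,0],0],
    [[0,0,0],0],
    [[0,0,0.2],0]
  ]
}}

```text
time_s: 10.65
eef_pos: [442.5, -224.5, 45.5]
ee_rot: [-0.474, -0.525, -0.475, 0.525]
force: [0.0, 0.6, -1.9]
grip_width: 0.343
```

{"api": "step_arm", "payload": {
  "commands": [
    [[0,0,0.3],0],
    [[0,0,0.4],0],
    [[0,0,0.3],0],
    [[0,0,0.1],0],
    [[0,0,0],0]
  ]
}}

```text
time_s: 11.15
eef_pos: [443.1, -225.1, 90.6]
ee_rot: [0.474, 0.525, 0.474, -0.525]
force: [0.4, -0.0, -2.6]
grip_width: 0.346
```

Run:
```python
from h import *
T=snap('top','t9');snap('side','s9')
cv2.imwrite('pics/c9.png',cv2.resize(T['image'][170:220,170:240],None,fx=10,fy=10,interpolation=2))
```

```text
(no output)
```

View pics/c9.png

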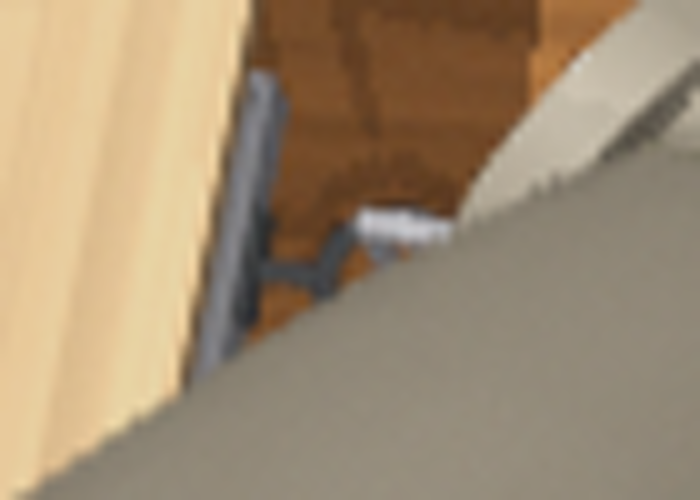

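{"api": "step_arm", "payload": {
  "commands": [
    [[-0.03,-0.5,0],0],
    [[0.2,-0.6,0],0],
    [[0.3,-0.6,0],0],
    [[0.3,-0.5,0],0],
    [[0.13,-0.3,0],0]
  ]
}}

```text
time_s: 11.75
eef_pos: [479.2, -326.1, 89.0]
ee_rot: [-0.474, -0.525, -0.474, 0.525]
force: [-0.2, 0.1, -2.8]
grip_width: 0.346
```

{"api": "step_arm", "payload": {
  "commands": [
    [[0,0,-0.3],0],
    [[0,0,-0.4],0],
    [[0,0,-0.35],0],
    [[0,0,-0.2],0],
    [[0,0,0],0]
  ]
}}

```text
time_s: 12.25
eef_pos: [478.3, -324.0, 38.4]
ee_rot: [-0.473, -0.525, -0.475, 0.525]
force: [0.7, -0.2, -1.6]
grip_width: 0.346
```

{"api": "step_arm", "payload": {
  "commands": [
    [[0,0,-0.05],0],
    [[0,0,-0.03],0],
    [[0,0,-0.02],0],
    [[0,0,0],0],
    [[0,0,0],0]
  ]
}}

```text
time_s: 12.75
eef_pos: [479.0, -325.0, 36.1]
ee_rot: [0.474, 0.525, 0.474, -0.525]
force: [-0.6, 0.3, -1.4]
grip_width: 0.346
```

{"api": "step_arm", "payload": {
  "commands": [
    [[0,0,-0.03],0],
    [[0,0,-0.02],0],
    [[0,0,0],0],
    [[0,0,0],0]
  ]
}}

```text
time_s: 13.15
eef_pos: [478.9, -324.9, 33.9]
ee_rot: [-0.474, -0.525, -0.474, 0.525]
force: [-0.4, -1.0, -1.9]
grip_width: 0.344
```

{"api": "step_arm", "payload": {
  "commands": [
    [[0,0,-0.02],0],
    [[0,0,0],0],
    [[0,0,0],0]
  ]
}}

```text
time_s: 13.45
eef_pos: [479.0, -325.0, 33.3]
ee_rot: [0.474, 0.525, 0.474, -0.525]
force: [-0.1, 0.7, 1.5]
grip_width: 0.345
```

Contact is made at the original grasp height. Take a look before release, then open.

Run:
```python
from h import *
b=snap('side','s10')['image'];print(ctrl.sense()['force'])
cv2.imwrite('pics/c10.png',cv2.resize(b[100:280,150:350],None,fx=3,fy=3,interpolation=2))
```

```text
[-0.65101286  0.81673665  2.80536243]
```

View pics/c10.png

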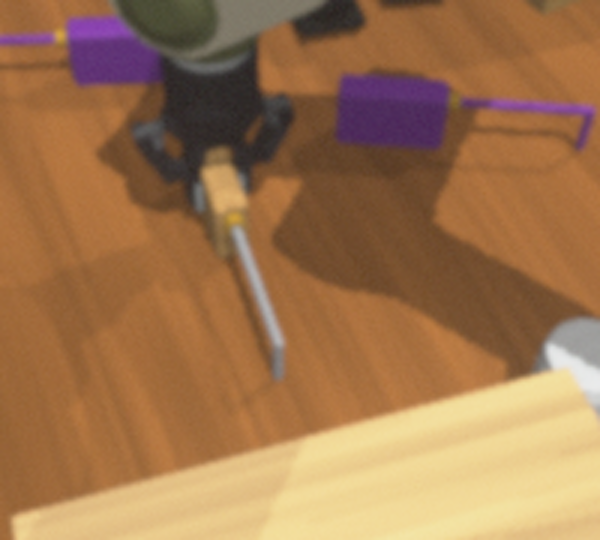

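{"api": "step_arm", "payload": {
  "commands": [
    [[0,0,0],0],
    [[0,0,0],0],
    [[0,0,0],0],
    [[0,0,0],0],
    [[0,0,0],0]
  ],
  "gripper": -1
}}

```text
time_s: 14.0
eef_pos: [478.9, -324.9, 33.1]
ee_rot: [-0.474, -0.525, -0.474, 0.525]
force: [0.4, 0.6, 0.0]
grip_width: 1.004
```

{"api": "step_arm", "payload": {
  "commands": [
    [[0,0,0],0],
    [[0,0,0.2],0],
    [[0,0,0.5],0],
    [[0,0,0.8],0],
    [[0,0,0.9],0]
  ]
}}

```text
time_s: 14.5
eef_pos: [478.6, -324.6, 130.2]
ee_rot: [-0.474, -0.525, -0.474, 0.525]
force: [0.6, -1.1, 0.3]
grip_width: 1.003
```

{"api": "step_arm", "payload": {
  "commands": [
    [[0,0,0.9],0],
    [[-0.3,-0.6,0.9],0],
    [[-0.3,-0.9,0.3],0],
    [[-0.3,-0.9,0],0],
    [[-0.3,-0.9,0],0]
  ]
}}

```text
time_s: 15.0
eef_pos: [430.4, -458.2, 214.5]
ee_rot: [-0.475, -0.525, -0.474, 0.525]
force: [0.1, -0.0, 0.5]
grip_width: 0.999
```

{"api": "step_arm", "payload": {
  "commands": [
    [[-0.3,-0.9,0],0],
    [[-0.3,-0.9,0],0],
    [[0,0,0],0],
    [[0,0,0],0]
  ]
}}

```text
time_s: 15.4
eef_pos: [406.5, -529.1, 213.1]
ee_rot: [0.474, 0.525, 0.474, -0.525]
force: [0.6, -0.3, 0.8]
grip_width: 1.001
```

Run:
```python
from h import *
snap('side','s11');snap('top','t11')
print(ctrl.sense()['dq'].round(3))
```

```text
[ 0.011 -0.006  0.002 -0.002 -0.004 -0.002]
```

View pics/s11.png

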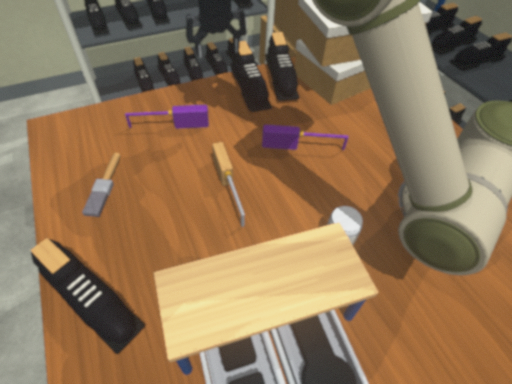

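View pics/t11.png

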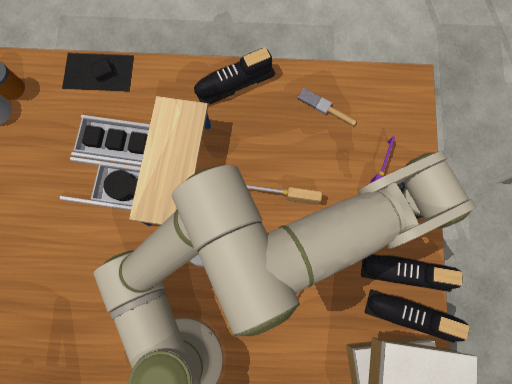

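Run:
```python
from h import *
f=lambda n:cv2.resize(load(n)['image'][140:215,50:150],None,fx=7,fy=4,interpolation=2)
cv2.imwrite('pics/c11.png',np.vstack([f('top0'),f('t11')])[:600])
```

```text
(no output)
```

View pics/c11.png

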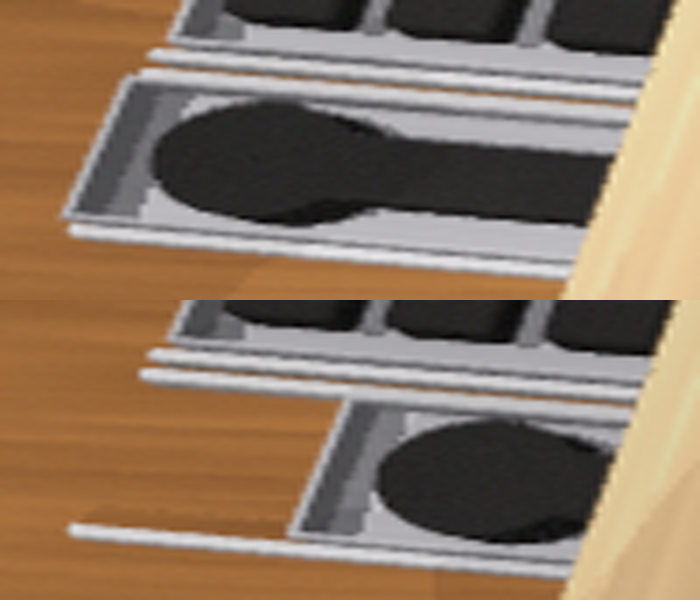

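Run:
```python
from h import *
T=load('t11');T0=load('top0')
g=lambda x,y:((x+.5)/7-.5+50,(y+.5)/4-.5+140)
for a,b in(((65,217),(292,235)),((130,77),(348,100)),((152,155),(378,178)),((170,40),(170,40))):
    d=plane(T,*g(*b),34)-plane(T0,*g(*a),34);print(d.round(1),np.hypot(*d[:2]).round(1))
h=T['image'][180:210,235:330];cv2.imwrite('pics/c12.png',cv2.resize(h,None,fx=8,fy=8,interpolation=2))
S=load('s11');cv2.imwrite('pics/c13.png',cv2.resize(S['image'][130:240,170:290],None,fx=5,fy=5,interpolation=2))
```

```text
[ -9.2 -98.2   0. ] 98.6
[-13.8 -96.7   0. ] 97.7
[-13.3 -99.    0. ] 99.9
[0. 0. 0.] 0.0
```

View pics/c13.png

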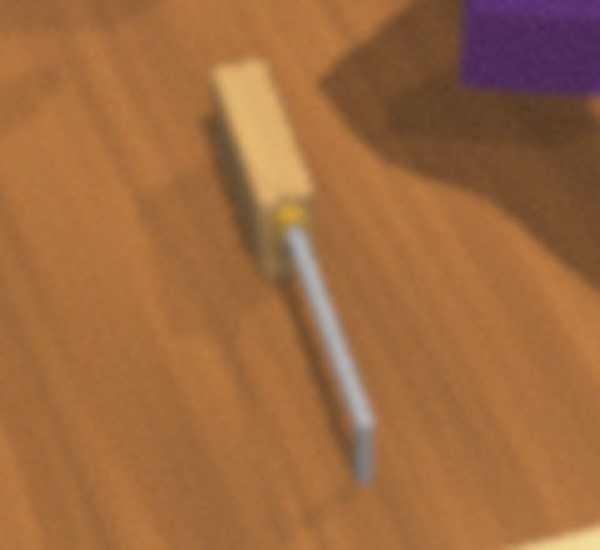

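The sole tray has moved out about 98 mm, the heel tray hasn't moved, and the hook is standing upright clear of the eye. Handing in.

```bash
python3 -c "
from rig import ticket
print(ticket.finish_job())"
```

```text
the job is handed in; nothing more can be done
None
```

The job is done and handed in at about 15.5 s of the 54 s allowed. I picked up the wooden-grip hook, dropped its prong into the sole tray's eye and pulled the tray straight out. I then lifted the prong clear, stood the hook upright on the bench about 100 mm from the eye, let go and backed the arm away.

**Last checks:**
- **Sole tray:** the before and after top views show it moved 98–100 mm. An earlier view of the eye from above agreed, to within a few millimetres.
- **Heel tray:** no movement in the top view.
- **Hook:** standing level in the side view, with nothing touching it.
- **Forces:** the readings after each move were about 3.5 N during the pull and at most 7 N otherwise, well under the limits.

**Limits of the checks:** in the final top view the arm hid the eye. The 100 mm clearance comes from where I measured the eye and where I set the hook down; I did not measure it in that picture. Heights from the top and side cameras read about 1–5 mm low against the text, which did not affect the work.

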